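# Bowl under the tap to drain the dispenser

### The job

The drinks dispenser has just been rinsed and has to drain. Slide the steel bowl along the top of the crate, without lifting or tipping it, in between the front legs of the dispenser's stand until it is centred under the outlet of the tap; do not jam it hard against the dispenser, and leave the other things where they stand. Only then press the red tap lever fully down to its stop, and leave it open.

Things in the scene. Friction and masses are not known exactly. Their poses are not given: they have to be found in the camera images.
- crate: Narrow slatted wooden crate lying on its side on the bench, 430 x 940 x 130 mm; its flat top, 130 mm above the bench (z = 0.13), is the work surface. Origin at the centre of its underside, y along its length. Fixed.
- dispenser: White drinks dispenser (tank 150 deep x 200 wide, blue lid, 270 mm high overall) on a grey stand, fixed to the crate. Origin: centre of its footprint on the crate top; front looks along its own -x. Tank front and leg fronts at x = -75 mm. Front legs 16 mm square at y = +-100 mm: clear gap 184 mm; floor plate 90 mm above the crate. Black tap at y = 0, free space under it.
- outlet (a point): Lower end of the tap's outlet pipe, on its axis: 125 mm ahead of the dispenser's origin (50 mm ahead of the tank's front face), 88 mm above the crate top, so the bowl's rim passes 23 mm below it.
- tap_pivot (a point): Hinge of the tap lever, on top of the tap: 110 mm ahead of the dispenser's origin, 150 mm above the crate top. The hinge line runs along the dispenser's y.
- lever_tip (a point): Free end of the red tap lever, 60 mm from tap_pivot (moves with the lever); the lever is 8 mm thick and its end is a thumb pad 24 mm wide.
- tap_lever (a joint): Angle of the red tap lever, rad: 0 = closed, leaning forward (away from the tank) and up, 60 degrees above horizontal; grows as the tip is pressed forward and down; 0.96 = fully open at its stop, 5 degrees above horizontal. Stiff hinge: takes about 3 N down at the tip at first, less later; stays where it is left.
- bowl: Round stainless steel bowl, 180 mm across the rim, 110 mm across the flat base, 65 mm high, wall 3 mm, about 0.3 kg; origin at the centre of its underside. Stands on the crate top.
- salt_pot: White ceramic salt pot with a wooden lid, 60 mm diameter, 72 mm high; origin at the centre of its underside. Bystander on the crate top, beside the bowl's way.
- spice_jar: Amber glass spice jar with green cap, 58 mm diameter, 85 mm high; origin at the centre of its underside. Bystander on the crate top, beside the bowl's way.
- jug: Blue plastic jug, 110 mm diameter, 200 mm high, handle reaching 95 mm from its axis along its own +y; origin at the centre of its underside. Bystander on the crate top.
- pot_lid: Aluminium pot lid lying flat, 154 mm diameter, 42 mm high over its knob; origin at the centre of its underside. Bystander on the crate top.
- mug: Blue ceramic mug, 80 mm diameter, 90 mm high; origin at the centre of its underside. Bystander on the bench between the crate and the robot.
- canister: Steel canister with a paper label, 68 mm diameter, 100 mm high; origin at the centre of its underside. Bystander on the bench between the crate and the robot.

How it is judged:
By the outcome, as a careful person would: the job done as asked, in the order asked, and still so for the second after the job is handed in, with the robot touching nothing.
It also fails if it takes over 62 s, if anything falls off the work surface, if the arm or the gripper's body presses on something with over 40 N, if the wrist force passes 120 N, or if a joint passes its speed limit or range.

### The arm

A 6-joint arm with a two-finger parallel gripper is mounted at the origin on the work surface. World frame = base frame: x ahead of the robot, y to its left, z up, the work surface at z = 0. Lengths are in m, angles in degrees, forces in N, time in s.
With the tool pointing down it reaches from about 0.35 to 0.875 m from the base axis. Payload 4.2 kg.
Tool frame: the origin (TCP) lies midway between the tips of the shut fingers; the grasp point (between the pads) lies 19 mm behind it; z points along the fingers, y is the line along which they close (so a half turn about z gives the same grasp; the last joint's range is limited). The gripper opens to 87 mm and grips with 3 to 60 N. Pads are 19 mm wide; open, the fingers measure 117 mm over their backs; the gripper's body (75 mm by 190 mm) begins 51 mm behind the grasp point.
Start: joints at [-61.329, 22.042, 0.453, 0, -68.411, -14.817], TCP at [0.15, -0.607, 0.223] pointing down, gripper open.
Joint ranges: [-179.83, 179.83], [-69.29, 118.12], [-61.27, 80.66], [-181.25, 117.63], [-171.15, -9.14], [-177.46, 177.46]. Speed limits (degrees/s): [159.86, 159.86, 180, 180, 180, 180].

### API

Orientations are given as [roll, pitch, yaw] about the fixed x, y, z axes, in that order (R = Rz(yaw) Ry(pitch) Rx(roll)).
In Python, from workcell import env gives the robot as it stands. The module is installed in compiled form; this text tells all that it offers. Calls block until the motion is done:
- env.goto(position, orientation): joint-space move of the TCP to a pose.
- env.move_straight(position, rotation=None, rate=0.15, force_limit=None): straight line of the TCP; rotation=None keeps the orientation; rate is the mean speed in m/s. With force_limit (N) it stops when the force on the tool has changed by that much, and returns True; else False.
- env.set_joints(angles): joint-space move.
- env.gripper_to(opening, grasp_force=None): opening from 0.0 (shut) to 1.0 (fully open); grasp_force is the grip in N (None keeps the last); returns when the fingers have stopped.
- env.dwell(seconds).
- env.inverse_kinematics(position, orientation): joint angles nearest the present ones, or None.
- env.read_state(): the state.
- env.grab_frame(name): name is "side" or "top"; returns a dict with "image" (480x640x3 uint8, blue, green, red), "fx", "fy", "cx", "cy" (pixels), "position" and "orientation" of the camera in the world. Camera axes: x right, y up, looking along -z (the intrinsics and any distortion apply to the point x, -y, -z); pixel columns grow to the right and rows downward; lengths in m; the calibration is good to about 2 mm. A picture is of the moment at which its call begins. There is no depth.
A pose or a line that the arm cannot do raises env.Unreachable and nothing moves.
- env.close_job(): hands the job in; it is judged then, once.
Trained networks look in a picture, given as the dict that the camera call returned (one of the last four; its "shot" number tells which), for a name from the list of things; names that differ only in an ending like _2 or _b are one class to them, and where a whole thing is asked for, a point or a joint stands for the part that bears it (a point fixed in the world has none). Each returns a list of dicts, best first, with "score" (0 to 1); they miss things now and then, are a little off and sometimes report something else, mostly with a low value. They report only what shows in the picture. A call takes as long as a camera call.
- env.search_frame(picture, thing): "xyz" ([x, y, z] in m, in world coordinates, good to about 4 mm: the middle of the surface that is visible of it).
- env.trace(picture, thing): "mask" (480x640 bool, what is visible of it).
The state is a dict: "clock": time; "joint_positions": joint angles; "qvel": joint speeds; "joint_torque": joint torques, N m; "position": TCP position; "tool_rot": TCP orientation; "force": force on the tool from outside, world axes, zero at the start; "wrist_torque": the same for the moment, N m; "opening": opening from 0.0 (shut) to 1.0 (fully open); "finger_force": force on a finger pad.
Only numpy, scipy, OpenCV 4.12 (cv2) and the standard library are available. Lean on these libraries where they do the work, as an engineer would, in place of code of your own. Each camera call takes 0.05 s, during which the arm holds its last target. There are 200 camera calls.

## Working session

There is one attempt and no reset: what is moved stays moved. The work goes in short steps, each a Python script; the robot and the scene stay as the last script left them, time stands still between calls to the robot, and variables do not carry over. Pictures are saved under pics/ and viewed, at most 10 in all, crops included, and the job is handed in when it is done.

```bash
mkdir -p pics; python3 - <<'E'
from workcell import env
import cv2,numpy as np
for n in("side","top"):
    p=env.grab_frame(n);cv2.imwrite(f"pics/{n}0.png",p["image"])
    print(n,{k:(np.round(v,3) if not isinstance(v,(int,str)) else v) for k,v in p.items() if k!="image"})
    for t in["crate","dispenser","outlet","tap_pivot","lever_tip","tap_lever","bowl","salt_pot","spice_jar","jug","pot_lid","mug","canister"]:
        try:
            print(t,[(np.round(d["xyz"],3).tolist(),round(d["score"],2)) for d in env.search_frame(p,t)[:2]])
        except Exception as e: print(t,e)
print(env.read_state()["clock"],env.read_state()["tool_rot"])
E
```

```text
side {'fx': np.float64(621.995), 'fy': np.float64(621.995), 'cx': np.float64(319.47), 'cy': np.float64(239.489), 'position': array([-0.411, -0.936,  1.343]), 'orientation': array([ 49.151,   0.923, -45.885]), 'shot': 1}
crate []
dispenser [([0.616, 0.231, 0.333], 0.91), ([0.248, -0.37, 0.088], 0.44)]
outlet [([0.617, 0.233, 0.328], 0.88)]
tap_pivot [([0.622, 0.23, 0.331], 0.71)]
lever_tip [([0.559, 0.167, 0.311], 0.6), ([0.428, -0.17, 0.127], 0.18)]
tap_lever [([0.558, 0.166, 0.32], 0.54), ([0.722, 0.088, 0.176], 0.53)]
bowl [([0.66, -0.057, 0.187], 0.69)]
salt_pot [([0.718, 0.09, 0.177], 0.68)]
spice_jar [([0.373, 0.017, 0.192], 0.68)]
jug [([0.642, -0.418, 0.288], 0.75), ([0.557, 0.171, 0.313], 0.4)]
pot_lid [([0.41, -0.348, 0.145], 0.82)]
mug [([0.247, 0.361, 0.057], 0.76)]
canister [([0.249, -0.374, 0.09], 0.75)]
top {'fx': np.float64(482.03), 'fy': np.float64(482.03), 'cx': np.float64(322.071), 'cy': np.float64(232.459), 'position': array([0.261, 0.002, 1.387]), 'orientation': array([ 11.999,   0.245, -92.235]), 'shot': 2}
crate [([0.507, -0.049, 0.131], 0.64), ([0.379, 0.031, 0.215], 0.64)]
dispenser [([0.544, 0.287, 0.384], 0.97), ([0.379, 0.032, 0.216], 0.21)]
outlet [([0.542, 0.282, 0.391], 0.79)]
tap_pivot []
lever_tip [([0.56, 0.173, 0.317], 0.69), ([0.721, 0.1, 0.192], 0.56)]
tap_lever []
bowl [([0.592, -0.068, 0.15], 0.7)]
salt_pot [([0.722, 0.099, 0.191], 0.68), ([0.547, 0.288, 0.384], 0.27)]
spice_jar [([0.379, 0.032, 0.217], 0.75)]
jug [([0.643, -0.4, 0.268], 0.63)]
pot_lid [([0.439, -0.37, 0.146], 0.8), ([0.504, -0.049, 0.132], 0.59)]
mug [([0.247, 0.388, 0.031], 0.68)]
canister [([0.267, -0.353, 0.101], 0.91)]
1.4 [-1.79999984e+02 -7.89010895e-04 -1.66147704e+02]
```

View pics/side0.png

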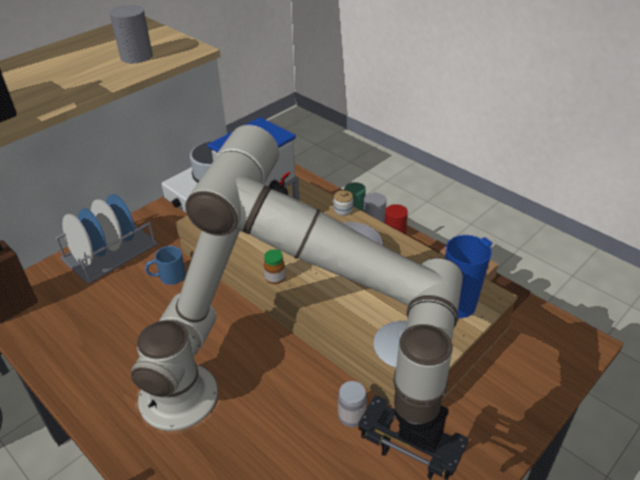

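View pics/top0.png

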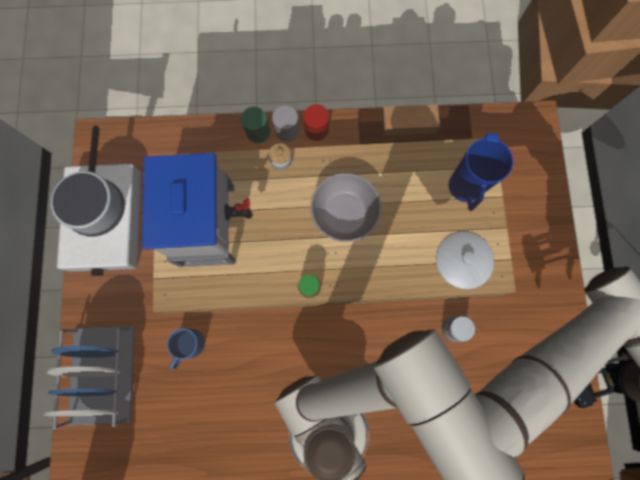

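The bowl is at about (345,208) in the top view. The dispenser's lid covers (143–218, 154–248), with its tap pointing right, towards −y, and the red lever at (240,208). The salt pot (280,156) and the jar (309,285) stand on either side of the bowl's path. Next I'll measure the bowl rim, lid and lever on their known planes.

```bash
cat > h.py <<'E'
from workcell import env
import cv2,numpy as np
from scipy.spatial.transform import Rotation as R
def onplane(p,uv,z):
    uv=np.asarray(uv,float).reshape(-1,2)
    d=np.c_[(uv[:,0]-p["cx"])/p["fx"],-(uv[:,1]-p["cy"])/p["fy"],-np.ones(len(uv))]
    d=d@R.from_euler("xyz",p["orientation"],degrees=True).as_matrix().T
    c=np.asarray(p["position"]); return c+d*((z-c[2])/d[:,2])[:,None]
def contour(m):
    return max(cv2.findContours(m.astype(np.uint8),cv2.RETR_EXTERNAL,cv2.CHAIN_APPROX_NONE)[0],key=cv2.contourArea).reshape(-1,2)
def bowl(p):
    r=env.trace(p,"bowl")
    if not r: return None
    w=onplane(p,contour(r[0]["mask"]),.195)[:,:2]
    c,rad=cv2.minEnclosingCircle(w.astype(np.float32)); 
    h=cv2.convexHull(w.astype(np.float32)).reshape(-1,2)
    e=cv2.fitEllipse(w.astype(np.float32))
    return np.array(c),rad,np.array(e[0]),e[1],r[0]["score"]
def rect(p):
    hsv=cv2.cvtColor(p["image"],cv2.COLOR_BGR2HSV)
    m=cv2.inRange(hsv,(105,150,60),(130,255,255)); m[:,260:]=0;m[:140]=0;m[270:]=0
    w=onplane(p,contour(m),.40)[:,:2]
    return cv2.minAreaRect((w*1000).astype(np.float32))
def red(p):
    hsv=cv2.cvtColor(p["image"],cv2.COLOR_BGR2HSV)
    m=cv2.inRange(hsv,(0,150,60),(8,255,255))|cv2.inRange(hsv,(172,150,60),(180,255,255))
    v,u=np.nonzero(m[190:225,222:262]); return u+222,v+190
E
python3 - <<'E'
from h import *
p=env.grab_frame("top")
print(bowl(p)); print(rect(p))
u,v=red(p); print(u.min(),u.max(),v.min(),v.max(),list(zip(u,v))[:60])
print(onplane(p,[[240,208],[250,208]],.332))
# tank front bottom edges / legs crop
im=cv2.resize(p["image"][140:290,130:330],None,fx=4,fy=4,interpolation=cv2.INTER_CUBIC);cv2.imwrite("pics/c1.png",im)
E
```

```text
(array([ 0.57976514, -0.06657218]), 0.09088961035013199, array([ 0.5792188 , -0.06714585]), (0.17698705196380615, 0.1782715618610382), 0.86)
((555.2032470703125, 299.6165771484375), (200.5072479248047, 150.86508178710938), 0.7092334628105164)
236 248 199 209 [(np.int64(246), np.int64(199)), (np.int64(247), np.int64(199)), (np.int64(248), np.int64(199)), (np.int64(245), np.int64(200)), (np.int64(246), np.int64(200)), (np.int64(247), np.int64(200)), (np.int64(248), np.int64(200)), (np.int64(244), np.int64(201)), (np.int64(245), np.int64(201)), (np.int64(246), np.int64(201)), (np.int64(247), np.int64(201)), (np.int64(248), np.int64(201)), (np.int64(244), np.int64(202)), (np.int64(245), np.int64(202)), (np.int64(246), np.int64(202)), (np.int64(247), np.int64(202)), (np.int64(248), np.int64(202)), (np.int64(244), np.int64(203)), (np.int64(245), np.int64(203)), (np.int64(246), np.int64(203)), (np.int64(247), np.int64(203)), (np.int64(248), np.int64(203)), (np.int64(243), np.int64(204)), (np.int64(244), np.int64(204)), (np.int64(245), np.int64(204)), (np.int64(246), np.int64(204)), (np.int6
[... 452 characters left out ...]
9), np.int64(206)), (np.int64(240), np.int64(206)), (np.int64(241), np.int64(206)), (np.int64(242), np.int64(206)), (np.int64(243), np.int64(206)), (np.int64(244), np.int64(206)), (np.int64(245), np.int64(206)), (np.int64(246), np.int64(206)), (np.int64(247), np.int64(206)), (np.int64(248), np.int64(206)), (np.int64(236), np.int64(207)), (np.int64(237), np.int64(207)), (np.int64(238), np.int64(207)), (np.int64(239), np.int64(207)), (np.int64(240), np.int64(207)), (np.int64(241), np.int64(207)), (np.int64(242), np.int64(207)), (np.int64(243), np.int64(207)), (np.int64(244), np.int64(207)), (np.int64(245), np.int64(207))]
[[0.54962755 0.18093754 0.332     ]
 [0.54871823 0.1583028  0.332     ]]
```

View pics/c1.png

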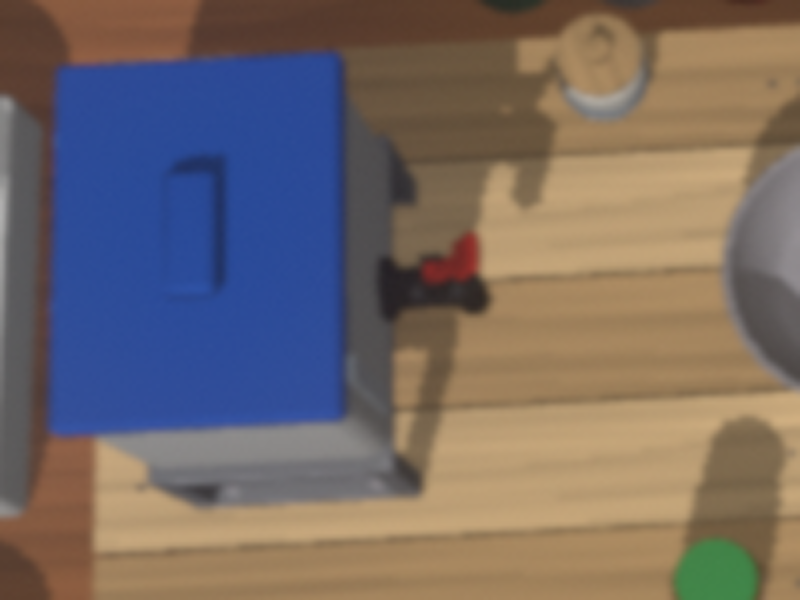

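```bash
cat >> h.py <<'E'
def ori(d,tilt,flip=1):
    d=np.r_[np.asarray(d)[:2],0.]; d/=np.linalg.norm(d); t=np.radians(tilt)
    z=d*np.sin(t)-np.array([0,0,1])*np.cos(t); y=flip*np.cross([0,0,1],d)
    return R.from_matrix(np.c_[np.cross(y,z),y,z]).as_euler("xyz",degrees=True)
OUT=np.array([.557,.174]); F=np.array([.0124,-1.])
def st():
    s=env.read_state(); print(round(s["clock"],2),np.round(s["position"],3),np.round(s["joint_positions"],0),np.round(s["force"],1))
E
python3 - <<'E'
from h import *
B=np.array([.5795,-.067]); d=(OUT-B)/np.linalg.norm(OUT-B)
s=B-d*.125
best=[]
for f in(1,-1):
    o=ori(d,10,f)
    for q in([*s,.16],[*(OUT-d*.085),.16],[.557,.16,.35]):
        print(f,q,env.inverse_kinematics(q,o))
E
```

```text
1 [np.float64(0.5911195945566754), np.float64(-0.19145876836261266), 0.16] [ -8.18211146  26.72996829   1.93492531 -10.49923468 -67.90400102
  17.70426962]
1 [np.float64(0.5649013242985393), np.float64(0.08936803751342337), 0.16] [ 19.58249951  20.05939353  -8.55313775 -11.2767313  -59.39413865
  -8.66267382]
1 [0.557, 0.16, 0.35] [ 26.77993562  13.44178998   9.06136655  -9.39258944 -82.03760749
 -20.4337361 ]
-1 [np.float64(0.5911195945566754), np.float64(-0.19145876836261266), 0.16] [  -8.18211146   26.72996829    1.93492531  -10.49923468  -67.90400102
 -162.29573038]
-1 [np.float64(0.5649013242985393), np.float64(0.08936803751342337), 0.16] [ 19.58249951  20.05939353  -8.55313775 -11.2767313  -59.39413865
 171.33732618]
-1 [0.557, 0.16, 0.35] [ 26.77993562  13.44178998   9.06136655  -9.39258944 -82.03760749
 159.5662639 ]
```

```bash
python3 - <<'E'
from h import *
B=np.array([.5795,-.067]); d=(OUT-B)/np.linalg.norm(OUT-B); o=ori(d,10)
s=B-d*.125
env.move_straight([.15,-.607,.46],rate=.25)
env.goto([*s,.40],o); st()
env.move_straight([*s,.16],rate=.2); st()
hit=env.move_straight([*(OUT-d*(.085+.07)),.16],rate=.06,force_limit=8); print(hit); st()
p=env.grab_frame("top"); print(bowl(p)); cv2.imwrite("pics/t1.png",p["image"][100:340,120:440].repeat(2,0).repeat(2,1))
E
```

```text
4.78 [ 0.591 -0.192  0.4  ] [ -8.  21.  27. -10. -98.  12.] [ 0.4 -0.2  0.5]
6.12 [ 0.592 -0.192  0.161] [ -8.  27.   2. -10. -68.  18.] [-0.1 -0.1 -0.2]
False
9.81 [0.571 0.02  0.16 ] [ 12.  21.  -8. -11. -61.  -2.] [ 0.5 -1.5  0.6]
(array([0.54379535, 0.05651112]), 0.06426050513982773, array([0.55398268, 0.06339163]), (0.05215006321668625, 0.13963355123996735), 0.66)
```

View pics/t1.png

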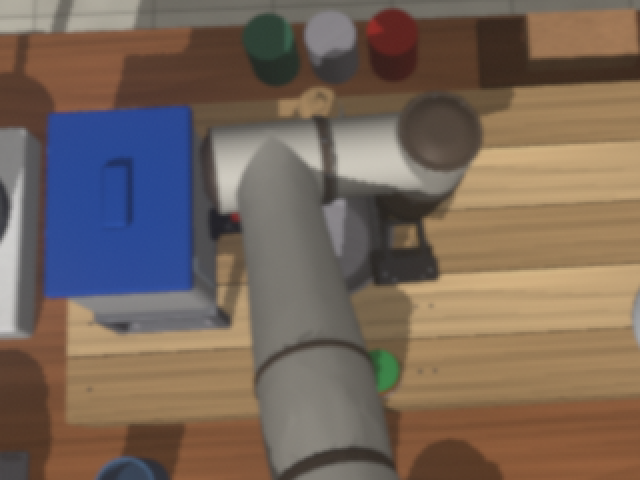

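The bowl is moving along with the fingers, but the forearm elbow, with its end at about (225,182) in full-frame pixels, is close to the dispenser lid. I'll check the clearance from the side.

```bash
python3 - <<'E'
from h import *
p=env.grab_frame("side"); print(bowl(p)); cv2.imwrite("pics/s1.png",p["image"][90:330,130:450].repeat(2,0).repeat(2,1))
E
```

```text
(array([0.55090559, 0.08417431]), 0.10893101990222931, array([0.54345858, 0.10343432]), (0.138374462723732, 0.21818551421165466), 0.92)
```

View pics/s1.png

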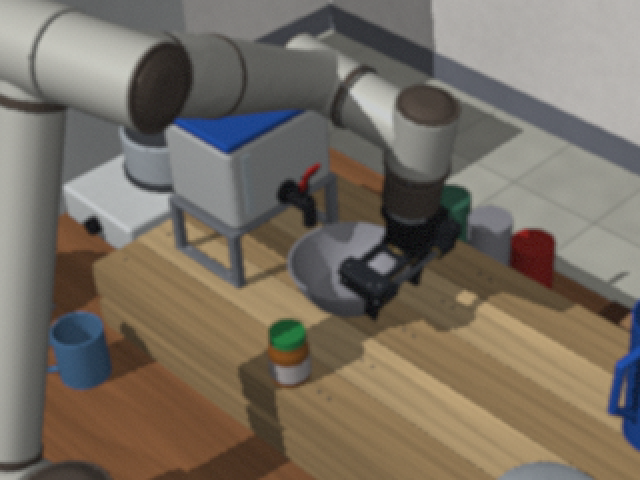

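```bash
python3 - <<'E'
from h import *
def ray(p,uv):
    a=onplane(p,uv,0)[0]; c=np.asarray(p["position"]); d=a-c; return c,d/np.linalg.norm(d)
T=env.grab_frame("top");S=env.grab_frame("side")
def tri(a,b):
    A=np.zeros((3,3));r=np.zeros(3)
    L=[ray(T,a),ray(S,b)]
    for c,d in L:
        P=np.eye(3)-np.outer(d,d);A+=P;r+=P@c
    x=np.linalg.solve(A,r); print(np.round(x,3),[round(np.linalg.norm(np.cross(x-c,d)),3) for c,d in L])
tri([340,167],[344,140]); tri([225,182],[280,112])
tri([281,180],[305,135]) # dark ring on link
s=env.read_state();zt=R.from_euler("xyz",s["tool_rot"],degrees=True).as_matrix()[:,2]
for l in(.1,.2,.3,.4):print(l,np.round(np.array(s["position"])-zt*l,3))
E
```

```text
[ 0.575 -0.043  0.518] [np.float64(0.003), np.float64(0.003)]
[0.555 0.173 0.522] [np.float64(0.007), np.float64(0.007)]
[0.558 0.074 0.493] [np.float64(0.0), np.float64(0.0)]
0.1 [0.573 0.002 0.258]
0.2 [ 0.575 -0.015  0.357]
0.3 [ 0.576 -0.032  0.455]
0.4 [ 0.578 -0.05   0.554]
```

```bash
python3 - <<'E'
from h import *
B=np.array([.5795,-.067]); d=(OUT-B)/np.linalg.norm(OUT-B); o=ori(d,20)
back=OUT-d*.20
env.move_straight([*back,.172],rotation=o,rate=.08); st()
print(env.move_straight([*(OUT-d*.105),.172],rate=.06,force_limit=8)); st()
env.move_straight([*(OUT-d*.22),.172],rate=.15)
env.move_straight([*(OUT-d*.24),.42],rate=.25)
env.set_joints([-40,*env.read_state()["joint_positions"][1:]]); st()
p=env.grab_frame("top"); print(bowl(p),rect(p)); cv2.imwrite("pics/t2.png",p["image"][100:340,120:440].repeat(2,0).repeat(2,1))
p=env.grab_frame("side"); print(bowl(p)); cv2.imwrite("pics/s2.png",p["image"][90:330,130:450].repeat(2,0).repeat(2,1))
E
```

```text
10.84 [ 0.575 -0.025  0.172] [  2.  23.  -1. -21. -69.  12.] [ 0.5  0.6 -0.2]
False
12.57 [0.567 0.069 0.172] [ 11.  21.  -4. -22. -65.   3.] [-0.1  0.7 -0.2]
16.06 [ 0.416 -0.408  0.418] [ -40.   17.   26.  -20. -100.    4.] [ 1.1 -0.4 -0.2]
(array([0.56063205, 0.14679711]), 0.09256818145513535, array([0.55782413, 0.14196433]), (0.16810917854309082, 0.18329213559627533), 0.96) ((555.1270141601562, 298.8737487792969), (200.57748413085938, 152.09396362304688), 0.9586974382400513)
(array([0.54581666, 0.13149479]), 0.10621197521686554, array([0.54771835, 0.13073221]), (0.17525537312030792, 0.20368830859661102), 0.55)
```

View pics/t2.png

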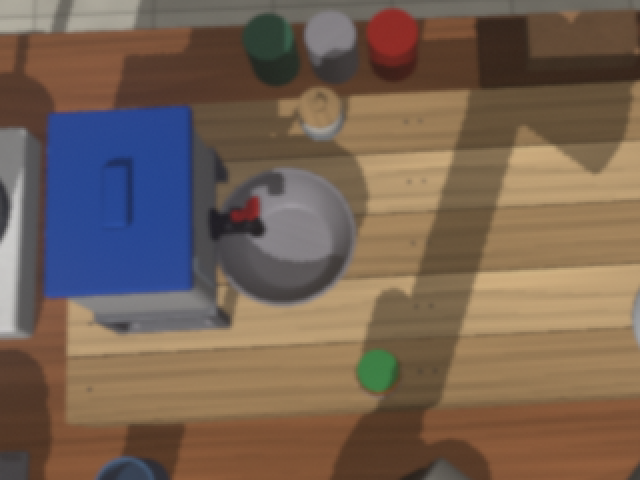

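View pics/s2.png

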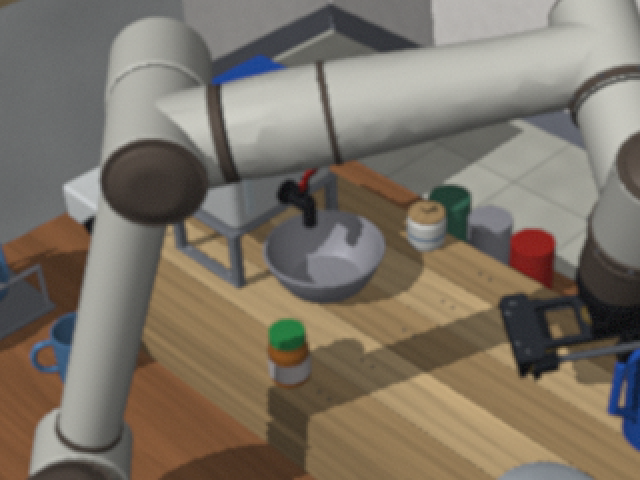

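The bowl is upright. Its rim in the top crop spans columns 217–355 and rows 168–304, a few cm short of the outlet. In the side crop the outlet's end is at about (311,222). Nothing else has moved. I'll calculate the remaining distance from these.

```bash
python3 - <<'E'
from h import *
from scipy.optimize import least_squares
T=env.grab_frame("top");S=env.grab_frame("side")
print("outlet side",onplane(S,[[285.5,201]],.218)); print("tap top",onplane(T,[[249.5,214]],.235))
m=env.trace(T,"bowl")[0]["mask"]; c=contour(m); w=onplane(T,c,.195)[:,:2]; w=w[(c[:,0]>258)]
f=least_squares(lambda q:np.hypot(*(w-q[:2]).T)-q[2],[.557,.145,.09],loss="soft_l1",f_scale=.002); print(f.x)
print([np.round(d["xyz"],3) for d in env.search_frame(T,"lever_tip")],[np.round(d["xyz"],3) for d in env.search_frame(S,"lever_tip")])
print(onplane(T,np.array([[247,202],[243,206]]),.332)); 
for t in("salt_pot","spice_jar"):print(t,[np.round(d["xyz"],3) for d in env.search_frame(T,t)[:1]])
E
```

```text
outlet side [[0.56779683 0.17887631 0.218     ]]
tap top [[0.55989068 0.17405095 0.235     ]]
[0.55981096 0.14702047 0.08968366]
[array([0.559, 0.172, 0.32 ])] [array([0.559, 0.17 , 0.31 ])]
[[0.56307286 0.16499951 0.332     ]
 [0.5540408  0.17412373 0.332     ]]
salt_pot [array([0.722, 0.101, 0.189])]
spice_jar [array([0.376, 0.034, 0.215])]
```

```bash
python3 - <<'E'
from h import *
o=ori([-.012,1],20)
env.goto([.5605,-.04,.42],o)
env.move_straight([.5605,-.02,.172],rate=.25)
print(env.move_straight([.559,.0965,.172],rate=.06,force_limit=8)); st()
env.move_straight([.5605,-.03,.172],rate=.15)
env.move_straight([.5605,-.04,.42],rate=.25)
env.set_joints([-40,*env.read_state()["joint_positions"][1:]]); st()
p=env.grab_frame("top"); cv2.imwrite("pics/t3.png",p["image"][100:340,120:440].repeat(2,0).repeat(2,1))
from scipy.optimize import least_squares
c=contour(env.trace(p,"bowl")[0]["mask"]); w=onplane(p,c,.195)[:,:2]; w=w[(c[:,0]>252)]
f=least_squares(lambda q:np.hypot(*(w-q[:2]).T)-q[2],[.557,.17,.09],loss="soft_l1",f_scale=.002); print(f.x)
E
```

```text
False
21.32 [0.559 0.096 0.172] [ 14.  19.  -6. -22. -62.  -4.] [ 0.5 -0.9  0.6]
24.9 [ 0.4   -0.394  0.418] [-40.  14.  21. -20. -97.  -2.] [0.2 0.1 0.8]
[0.55669607 0.17250882 0.0879296 ]
```

View pics/t3.png

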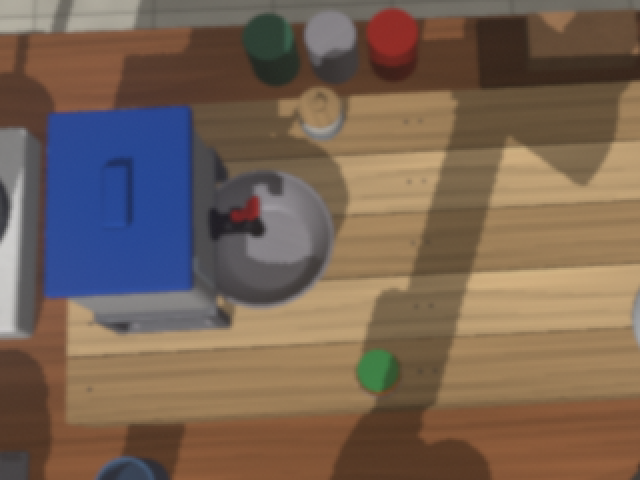

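The bowl's centre is at (0.557, 0.173), within about 3 mm of the outlet, and clear of the legs. The next step is to press the lever.

```bash
python3 - <<'E'
from h import *
o=ori([-.012,1],3)
env.gripper_to(0.0)
x,py,pz=.5595,.190,.28
env.goto([x,.05,.46],o)
env.move_straight([x,py-.025,.40],rate=.2); st()
print(env.move_straight([x,py-.025,.337],rate=.08,force_limit=15)); st()
for th in range(52,4,-8):
    t=np.radians(th); h=env.move_straight([x,py-.06*np.cos(t)+.006,pz+.06*np.sin(t)+.003],rate=.06,force_limit=18)
    print(th,h); st()
    if h: break
h=env.move_straight([x,py-.053,.277],rate=.03,force_limit=18); print("final",h); st()
E
```

```text
29.07 [0.56  0.164 0.401] [ 31.  14.  14.  -3. -89. -30.] [0.6 0.7 0.6]
False
30.01 [0.56  0.165 0.338] [ 31.  14.   7.  -3. -81. -30.] [-0.5  1.1  0.2]
52 False
30.31 [0.56  0.158 0.331] [ 30.  14.   6.  -3. -80. -29.] [ 1.8 -1.8  2.8]
44 False
30.6 [0.56  0.152 0.326] [ 30.  14.   5.  -3. -79. -29.] [ 1.3 -3.   4.5]
36 False
30.89 [0.559 0.147 0.318] [ 29.  14.   4.  -3. -78. -28.] [-0.4 -2.3  3.7]
28 False
31.18 [0.559 0.144 0.31 ] [ 29.  14.   3.  -3. -77. -28.] [-0.7 -0.9  0.4]
20 False
31.48 [0.559 0.14  0.302] [ 29.  14.   2.  -3. -76. -27.] [-1.  -0.1  0.5]
12 False
31.77 [0.559 0.137 0.295] [ 28.  15.   1.  -3. -75. -27.] [ 0.7 -0.2 -0.2]
final True
32.2 [0.56  0.137 0.289] [ 28.  15.   0.  -3. -74. -27.] [-3.4  1.6  6.3]
```

Contact came at z = 0.289, which is where the lever's stop should be. I'll retreat straight up and check.

```bash
python3 - <<'E'
from h import *
env.move_straight([.5595,.135,.33],rate=.1); env.move_straight([.5595,.02,.46],rate=.25)
q=env.read_state()["joint_positions"]; env.set_joints([-40,*q[1:]]); st()
T=env.grab_frame("top");S=env.grab_frame("side")
a=cv2.resize(T["image"][165:265,200:320],(480,400),interpolation=cv2.INTER_CUBIC); b=cv2.resize(S["image"][150:250,230:310],(320,400),interpolation=cv2.INTER_CUBIC)
cv2.imwrite("pics/f.png",np.hstack([a,b]))
print([np.round(d["xyz"],3) for d in env.search_frame(T,"lever_tip")],[np.round(d["xyz"],3) for d in env.search_frame(S,"lever_tip")])
E
```

```text
35.56 [ 0.322 -0.458  0.458] [-40.  12.  20.  -3. -97. -17.] [ 0.4 -0.2  0.1]
[array([0.56 , 0.156, 0.289])] [array([0.561, 0.16 , 0.284]), array([ 0.25 , -0.374,  0.088])]
```

View pics/f.png

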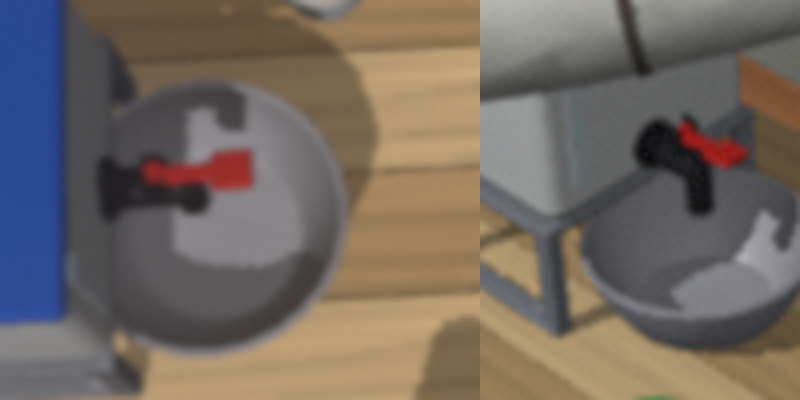

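The lever now looks roughly horizontal: its pad is at (232,170) in the top crop and (735,152) in the side crop. The outlet's end is over the bowl. One more straight press will confirm the lever is on its stop, then I'll hand in.

```bash
python3 - <<'E'
from h import *
o=ori([-.012,1],3)
env.goto([.5595,.05,.44],o)
env.move_straight([.5595,.137,.31],rate=.2)
for lim in(12,25):
    print(env.move_straight([.5595,.137,.272],rate=.025,force_limit=lim)); st()
env.move_straight([.5595,.135,.33],rate=.1); env.move_straight([.5595,.02,.46],rate=.25); st()
T=env.grab_frame("top")
print([np.round(d["xyz"],3) for d in env.search_frame(T,"lever_tip")])
env.set_joints([-40,*env.read_state()["joint_positions"][1:]]); T=env.grab_frame("top")
print([np.round(d["xyz"],3) for d in env.search_frame(T,"lever_tip")],bowl(T)); st()
E
```

```text
True
39.66 [0.56  0.137 0.289] [ 28.  15.   0.  -3. -74. -27.] [-2.5  0.4  5.2]
True
40.07 [0.56  0.137 0.289] [ 28.  14.  -0.  -3. -74. -27.] [-4.2  1.4  7.8]
41.5 [0.559 0.02  0.458] [ 17.  12.  20.  -3. -97. -17.] [-0.3 -0.3 -0.3]
[]
[array([0.564, 0.155, 0.286])] (array([0.55805427, 0.17534016]), 0.09224299341440201, array([0.55317348, 0.1645228 ]), (0.15156295895576477, 0.18215462565422058), 0.6)
43.68 [ 0.322 -0.458  0.458] [-40.  12.  20.  -3. -97. -17.] [0.2 0.3 0.7]
```

The press stopped at z = 0.289 again under 12 N and then 25 N, so the lever is on its hard stop.

```bash
python3 -c "
from workcell import env
print(env.close_job())"
```

```text
the job is handed in; nothing more can be done
None
```

I handed the job in at about 44 s: the bowl is within about 3 mm of centre under the outlet by camera measurement, the lever was then pressed to its stop and left open, and nothing else looked moved in the pictures.

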